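# Set the board cradle one hole longer

### The arm

A 6-joint arm with a two-finger parallel gripper is mounted at the origin on the work surface. World frame = base frame: x ahead of the robot, y to its left, z up, the work surface at z = 0. Lengths are in m, angles in degrees, forces in N, time in s.
With the tool pointing down it reaches from about 0.375 to 0.9 m from the base axis. Payload 3.1 kg.
Tool frame: the origin (TCP) lies on the centre line of the jaws, within the pads' length; the fingertips stand finger_overhang ahead of it and the grasp point (between the pads) lies 5 mm behind it (finger_overhang is the distance from the TCP to the fingertips, in m); z points along the fingers, y is the line along which they close (so a half turn about z gives the same grasp; the last joint's range is limited). The gripper opens to 87 mm and grips with 3 to 60 N. Pads are 19 mm wide; open, the fingers measure 117 mm over their backs; the gripper's body (75 mm by 190 mm) begins 51 mm behind the grasp point.
Start: joints at [-73.883, 30.224, 82.088, -0, 67.689, -10.227], TCP at [0.277, -0.56, 0.237] pointing down, gripper open.
Joint ranges: [-176.69, 176.69], [-43.24, 126.21], [12.49, 139.97], [-82, 262], [0, 151.66], [-163.58, 163.58]. Speed limits (degrees/s): [159.86, 159.86, 180, 180, 180, 180].

### API

Orientations are given as a 3x3 rotation matrix whose columns are the frame's x, y, z axes.
In Python, from rig import read_state, capture, calibration, hand_in, finger_overhang gives the robot as it stands.
- The arm moves only by the tool send_rows, never from a script. Its argument "plan" is a list of rows, each a list of 5 numbers: the closure in counts, from 0 (fully open) to 255 (shut), then the shift along the tool's x, y, z in m, then the turn about the tool's z in rad. A call has 1 to 20 rows; each row shifts and turns the commanded pose from where the row before left it, along the tool's axes as they then stand; what a row does not reach is not made up. A row lasts 1/12 s, in which the tool goes at most 41.7 mm and 7.16 degrees, less where a joint would pass 70% of its speed; a pose out of reach is approached as far as the arm can. A call is refused whole if a number of a shift passes 0.0417 or a number of a turn 0.125, either way. A call with a gripper value outside its range is refused whole. The fingers move at their own pace and stop on an object; the grip force is fixed at half the most. Time passes only in rows, so rows that do not move let the fingers close. It gives the time, the measured TCP pose, the force, the opening and the grip force at its end, in the units of the state.
- read_state(): the state, without advancing time (a new reading comes with each control period).
- capture(name): name is "side" or "top"; returns (picture, depth): 480x640x3 uint8, blue, green, red; 480x640 float32, m along the optical axis (not along the pixel's ray), 0 where there is no reading.
- calibration(name): a dict with "fx", "fy", "cx", "cy" (pixels), "dist_coeffs" ([k1, k2, p1, p2, k3] as OpenCV has them; the pictures are not rectified), "xyz" and "rotation" of the camera in the world. Camera axes: x right, y down, z forward; pixel columns grow to the right and rows downward; lengths in m; the calibration is good to about 2 mm. A picture is of the moment at which its call begins. calibration takes no time and is no camera call.
- hand_in(): hands the job in; it is judged then, once.
The state is a dict: "time_s": time; "joint_positions": joint angles; "qvel": joint speeds; "tau": joint torques, N m; "position": TCP position; "tcp_rot": TCP orientation; "force": force on the tool from outside, world axes, zero at the start; "moment": the same for the moment, N m; "opening": opening from 0.0 (shut) to 1.0 (fully open); "grasp_force": force on a finger pad.
Only numpy, scipy, OpenCV 4.12 (cv2) and the standard library are available. Lean on these libraries where they do the work, as an engineer would, in place of code of your own. Each camera call takes 0.05 s, during which the arm holds its last target. There are 200 camera calls.

### The job

The circuit-board cradle is set one hole too short for the next boards. Press its red spring button down flush with the tube, slide the tube with the blue jaw outwards and leave it locked in the very next hole with the button sprung fully up again, without going past it or the other way. Be gentle with the thin tube and the button (less than 20 N on either, and no yanking against the hole's edge), and leave everything else on the bench where it is.

Things in the scene. Friction and masses are not known exactly. Their poses are not given: they have to be found in the camera images.
- cradle: circuit-board cradle, on levelling feet, fixed to the bench: dark base plate 300 x 90 x 12 mm, an aluminium outer tube on it, a black fixed jaw at one end (top at z 115 mm). Origin: centre of the plate's underside, 0 to 8 mm over the bench. +x runs along the tube from the black fixed jaw to the blue sliding jaw, the way the cradle lengthens; z up
- track: the outer tube, fixed, 210 x 34 mm, flat top at z 80 mm, from x -130 to +80 mm in the cradle's frame (same origin and axes). Its 3 mm top wall has a slot 10 mm wide with 16 x 16 mm holes at x -90 and -50 mm (black ticks; the button starts at -50). The next hole outwards is in a brass stop plate set into the top and clamped by hand, at x -5 to -15 mm. Thin skin: press under 20 N
- tube (a joint): how far the inner tube with the blue jaw has slid out, m: 0 in the starting hole, 0.035 to 0.045 in the next hole outwards (where exactly differs each time and is not measured: feel for it), -0.040 in the hole inwards; 0.75 mm of play either way in a hole. It runs with 1 to 2.5 N of friction while the button is down; while the button is up in a hole, the tube is locked and stops hard
- button (a joint): how far the spring button is pressed, m: 0 fully up, 6 mm proud of the outer tube; 0.006 flush. About 3 N to start, 8 N at flush. Its brass shoulder fills the hole and locks the tube until 0.005. Slid 2 mm or more off the hole, the shoulder is under the wall, which keeps the button at about 0.005 when let go; at the next hole it springs up by itself and locks
- button_top (a point): centre of the flat top of the red nub, 8 mm across, on the 14 mm square brass shoulder; it moves with the inner tube along the slot. A shut gripper pressing down on it comes to rest on the outer tube when the button is flush. While pressed, the nub and so the tube can be dragged along by friction. Button and hole edge stand less than 20 N
- jaw_grip (a point): point in the blue sliding jaw, mid-width and mid-thickness, 15 mm under its top, which is at z 115 mm in the cradle's frame: an upright plate 12 mm thick along the cradle's x, 60 mm wide, on the end of the inner tube, 196 mm ahead of the button and moving with it. At the start 60 mm clear of the outer tube's end, with the narrower dark steel inner tube between
- screwdriver: screwdriver lying close beside the cradle, 170 mm long; origin under its middle; a bystander
- tape: roll of paper tape lying flat beside the cradle, 90 mm across, 24 mm high; origin at the centre of its underside; a bystander
- boards: pile of three green circuit boards, 160 x 90 mm, 25 mm high; origin at the centre of its underside; a bystander
- mouse: black computer mouse, 100 x 58 x 34 mm; origin at the centre of its underside; a bystander
- cup: white paper-coloured cup, 72 mm across, 85 mm high; origin at the centre of its underside; a bystander
- tin: steel can, 72 mm across, 100 mm high; origin at the centre of its underside; a bystander
- parts_tray: orange divided parts tray, 150 x 100 x 40 mm; origin at the centre of its underside; a bystander

How it is judged (in metres and radians):
On the way, in this order (a step that is already met when the one before it is completed fails the run):
1. the button is pressed down until its shoulder clears the wall, the tube still in the starting hole (value of joint button above 0.0048 m and value of joint tube below 0.003 m), for 0.05 s.
2. the tube has slid out between the holes with the button held down (value of joint button above 0.0045 m and value of joint tube between 0.008 and 0.033 m), for 0.1 s.
At the end, for the whole second after the job is handed in: the inner tube stands in the next hole (33 to 47 mm out, wherever the stop plate is clamped), the button sprung fully up in it (within 1 mm), at rest, and nothing touched by the robot (value of joint tube between 0.033 and 0.047 m and value of joint button below 0.001 m and linear speed of tube below 0.005 m/s).
It fails at once if the button pressed with more than 20 N (contact force between any of the fingers, the arm and button above 20 N).
It fails at once if more than 20 N pressed on the outer tube (contact force between any of the fingers, the arm and track above 20 N).
It fails at once if the button yanked against the edge of a hole with more than 20 N (contact force between button and track above 20 N).
It fails at once if the tube slid past the next hole, or inwards (value of joint tube above 0.056 m or value of joint tube below -0.01 m).
It fails at once if a bystander moved by more than 20 mm (distance of any of screwdriver, tape, boards, mouse, cup, tin, parts_tray from where it was at the start of the episode above 0.02 m).
It also fails if it takes over 58 s, if anything falls off the work surface, if the arm or the gripper's body presses on something with over 40 N, if the wrist force passes 120 N, or if a joint passes its speed limit or range.

## Working session

There is one attempt and no reset: what is moved stays moved. The work goes in short steps, Python scripts to look and compute and a tool call to move; the robot and the scene stay as the last step left them, time stands still between calls to the robot, and variables do not carry over. Pictures are saved under pics/ and viewed, at most 10 in all, crops included, and the job is handed in when it is done.

Besides the shell and the picture viewer there is one more tool, called after "Emit:" as name([rows], argument=value, ...), one row to a line, values as JSON. send_rows: Moves the arm, as the interface text tells. Its arguments: {"type":"object","properties":{"plan":{"type":"array","items":{"type":"array","items":{"type":"number"}}}},"required":["plan"]}

```bash
mkdir -p pics
python3 - <<'E'
from rig import *
import cv2,numpy as np
for n in("top","side"):
    p,d=capture(n); cv2.imwrite(f"pics/{n}0.png",p); np.save(f"{n}0.npy",d)
    c=calibration(n); print(n,c)
print(finger_overhang); s=read_state(); print(s)
E
```

```text
top {'fx': 435.787869199329, 'fy': 435.787869199329, 'cx': 313.5166673240589, 'cy': 243.4230644358868, 'dist_coeffs': array([-0.04555522,  0.        ,  0.        ,  0.        ,  0.        ]), 'xyz': array([ 0.35625618, -0.01245518,  0.98692076]), 'rotation': array([[-0.01490196, -0.98359853,  0.17975502],
       [-0.99985205,  0.01620337,  0.00577375],
       [-0.00859168, -0.17964238, -0.98369446]])}
side {'fx': 510.0442842643487, 'fy': 510.0442842643487, 'cx': 323.27889693432263, 'cy': 240.19048954560697, 'dist_coeffs': array([-0.09651581,  0.        ,  0.        ,  0.        ,  0.        ]), 'xyz': array([ 0.44870019, -0.93376957,  1.03216631]), 'rotation': array([[ 0.99581072, -0.0541087 ,  0.07371064],
       [-0.09051341, -0.6976897 ,  0.71065914],
       [ 0.01297432, -0.71435379, -0.69966444]])}
0.014
{'time_s': 0.1, 'joint_positions': array([-7.38841785e+01,  3.02736665e+01,  8.21486912e+01,  6.21323522e-04,
        6.76920519e+01, -1.02283440e+01]), 'qvel': array([-0.01202008, -0.0542188 , -0.13442267, -0.15369035,  0.05704535,
        0.03218601]), 'tau': array([-9.68558038e-05, -4.40986741e+01, -1.77151000e+01,  6.36351923e-02,
        5.34179597e-02, -3.82989469e-05]), 'position': array([ 0.27718924, -0.55945498,  0.23567116]), 'tcp_rot': array([[ 8.96146561e-01,  4.43757868e-01, -5.44639602e-04],
       [ 4.43758052e-01, -8.96144576e-01,  1.92113726e-03],
       [ 3.64443948e-04, -1.96330876e-03, -9.99998006e-01]]), 'force': array([-0.35193152,  0.0050093 ,  1.05983945]), 'moment': array([-0.03104396, -0.02398033,  0.04952133]), 'grasp_force': 0.0, 'opening': 1.0028062172949304}
```

View pics/top0.png

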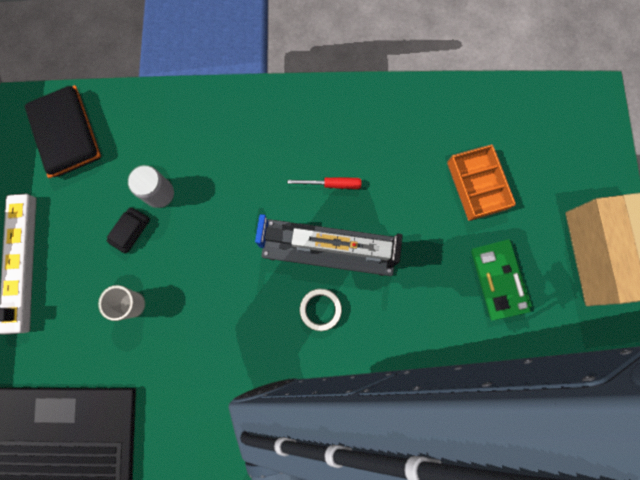

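View pics/side0.png

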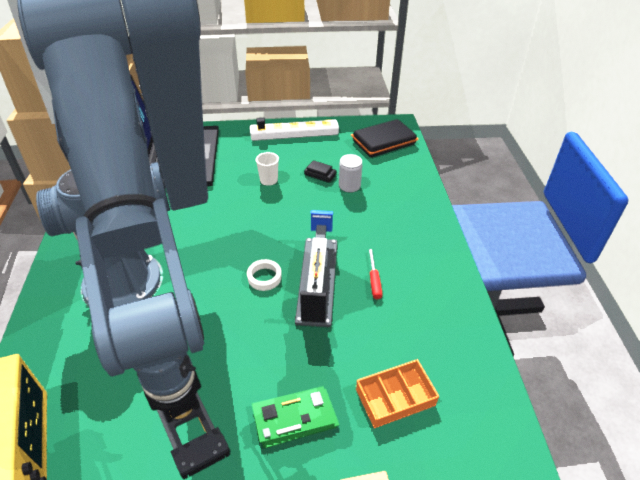

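The top view shows the blue jaw at about (262,230), the black jaw at (398,250) and the button near (353,245). In the side view the cradle runs from (315,305) to (322,220). I'll zoom in next.

```bash
cat > h.py <<'E'
from rig import *
import cv2,numpy as np
def ray(n,px):
    c=calibration(n);K=np.array([[c['fx'],0,c['cx']],[0,c['fy'],c['cy']],[0,0,1]])
    u=cv2.undistortPoints(np.array([px],float).reshape(-1,1,2),K,c['dist_coeffs']).reshape(-1,2)
    return c['xyz'],np.c_[u,np.ones(len(u))]@c['rotation'].T
def at_z(n,px,z):
    o,r=ray(n,px); return o+r*((z-o[2])/r[:,2])[:,None]
def cloud(n,d):
    v,u=np.mgrid[0:480,0:640]; o,r=ray(n,np.c_[u.ravel(),v.ravel()])
    return (o+r*d.reshape(-1,1)).reshape(480,640,3)
E
python3 - <<'E'
from h import *
p=cv2.imread("pics/top0.png"); q=cv2.imread("pics/side0.png")
cv2.imwrite("pics/topc.png",cv2.resize(p[200:285,250:410],None,fx=5,fy=5,interpolation=cv2.INTER_CUBIC))
cv2.imwrite("pics/sidec.png",cv2.resize(q[205:330,270:390],None,fx=4.8,fy=4.8,interpolation=cv2.INTER_CUBIC))
P=cloud("top",np.load("top0.npy"))
hsv=cv2.cvtColor(p,cv2.COLOR_BGR2HSV)
X=P[200:285,250:410]; H=hsv[200:285,250:410]
b=(H[...,0]>100)&(H[...,0]<130)&(H[...,1]>150)&(X[...,2]>.1)
print("jaw",X[b].mean(0),b.sum(),X[b][:,2].min(),X[b][:,2].max())
m=(X[...,2]>.07)&(X[...,2]<.095)&(H[...,1]<60)&(H[...,2]>150)
print("tube top z",np.median(X[m],0),m.sum())
pts=X[m][:,:2].astype(np.float32); print(cv2.minAreaRect(pts), cv2.boxPoints(cv2.minAreaRect(pts)))
E
```

```text
jaw [0.54396826 0.10061943 0.13198275] 160 0.10487077467355477 0.9869207639280551
tube top z [ 0.52260699 -0.08602293  0.08011443] 910
((0.5227280259132385, -0.06558234989643097), (0.2110564410686493, 0.03509290888905525), 81.0392837524414) [[ 0.48895893 -0.16708964]
 [ 0.5236236  -0.17255563]
 [ 0.5564971   0.03592494]
 [ 0.52183247  0.04139093]]
```

View pics/topc.png

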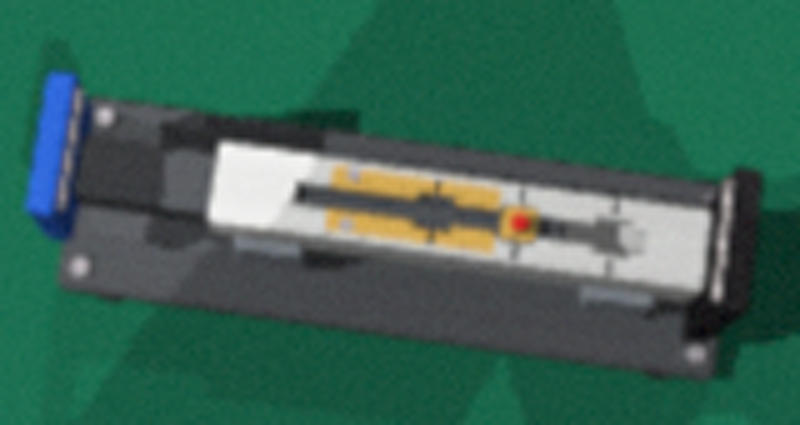

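View pics/sidec.png

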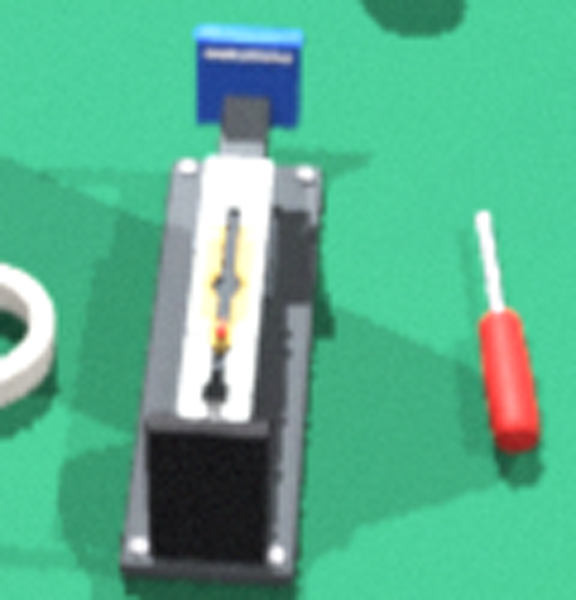

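In the top crop the red nub is at full-frame pixel (354,244.6), the next hole at about (336.6,242) and the blue jaw's top at about (260.5,229.5). The side crop shows the same layout, with the space around the jaw free. Next I compute the positions.

Run:
```python
from h import *
D={}
for n in("top","side"):
    p=cv2.imread(f"pics/{n}0.png").astype(int); B,G,R=p[...,0],p[...,1],p[...,2]
    m=(R>150)&(G<110)&(B<90)
    sl=(slice(225,265),slice(330,375)) if n=="top" else (slice(255,290),slice(305,330))
    w=np.zeros_like(m);w[sl]=m[sl]; v,u=np.nonzero(w); wt=(R-(G+B)/2)[v,u]; c=[(u*wt).sum()/wt.sum(),(v*wt).sum()/wt.sum()]
    print(n,c,len(u)); D[n]=c
    for z in(.084,.088): print(z,at_z(n,[c],z))
print("next hole",at_z("top",[[336.6,242]],.082)," jaw top",at_z("top",[[260.4,229.5]],.116))
P=cloud("top",np.load("top0.npy"))[225:265,275:400]
z=P[...,2][(P[...,2]>.07)&(P[...,2]<.1)]; print(np.percentile(z,[5,25,50,75,95]))
p=cv2.imread("pics/top0.png")
# tube edges in crop
s=read_state(); R=s['tcp_rot']
b=at_z("top",[D["top"]],.086)[0]
a=np.radians(81.04); ax=np.array([np.cos(a),np.sin(a),0])
print("delta in tool axes",R.T@(b-s['position']),"turn",-np.radians(81.04-np.degrees(np.arctan2(R[1,0],R[0,0]))))
```

```text
top [np.float64(353.579653832568), np.float64(244.16601907453196)] 11
0.084 [[ 0.51827269 -0.09144567  0.084     ]]
0.088 [[ 0.51755495 -0.09109574  0.088     ]]
side [np.float64(316.0), np.float64(274.0)] 1
0.084 [[ 0.51963874 -0.08907163  0.084     ]]
0.088 [[ 0.51933947 -0.09263513  0.088     ]]
next hole [[ 0.52386781 -0.05592478  0.082     ]]  jaw top [[0.54616665 0.10095632 0.116     ]]
[0.07366436 0.07684637 0.07949665 0.08097773 0.08315554]
delta in tool axes [ 0.4234305  -0.31244353  0.1504392 ] turn -0.9546268839042906
```

Emit:
send_rows([
  [255,0.028,-0.0208,0,0],
  [255,0.028,-0.0208,0,0],
  [255,0.028,-0.0208,0,0],
  [255,0.028,-0.0208,0,0],
  [255,0.028,-0.0208,0,0],
  [255,0.028,-0.0208,0,0],
  [255,0.028,-0.0208,0,0],
  [255,0.028,-0.0208,0,0],
  [255,0.028,-0.0208,0,0],
  [255,0.028,-0.0208,0,0],
  [255,0.028,-0.0208,0,0],
  [255,0.028,-0.0208,0,0],
  [255,0.028,-0.0208,0,0],
  [255,0.028,-0.0208,0,0],
  [255,0.028,-0.0208,0,0],
])

```text
time_s: 1.35
position: [0.5155, -0.0923, 0.2363]
tcp_rot: [[0.896, 0.444, -0.001], [0.444, -0.896, 0.0], [-0.0, -0.001, -1.0]]
force: [0.0, 0.2, -0.5]
opening: 0.021
grasp_force: 0.0
```

Emit:
send_rows([
  [255,0,0,0,-0.119],
  [255,0,0,0,-0.119],
  [255,0,0,0,-0.119],
  [255,0,0,0,-0.119],
  [255,0,0,0,-0.119],
  [255,0,0,0,-0.119],
  [255,0,0,0,-0.119],
  [255,0,0,0,-0.119],
  [255,0,0,0.03,0],
  [255,0,0,0.03,0],
  [255,0,0,0.03,0],
  [255,0,0,0,0],
  [255,0,0,0,0],
])

```text
time_s: 2.43
position: [0.514, -0.0936, 0.1453]
tcp_rot: [[0.158, 0.987, -0.004], [0.987, -0.158, 0.002], [0.001, -0.005, -1.0]]
force: [0.4, -0.1, 0.7]
opening: 0.008
grasp_force: 0.0
```

```bash
cat >> h.py <<'E'
def rep(goal=None):
    s=read_state();R=s['tcp_rot']
    print("t",round(s['time_s'],2),"pos",s['position'].round(4),"F",s['force'].round(2),"yaw",np.degrees(np.arctan2(R[1,0],R[0,0])).round(2),"tz",R[:,2].round(4),"op",s['opening'])
    if goal is not None: print("to goal, tool axes",(R.T@(np.array(goal)-s['position'])).round(4))
E
python3 -c "
from h import *
rep([.5185,-.0913,.104])
p,d=capture('top');cv2.imwrite('pics/t1.png',cv2.resize(p[180:300,240:420],None,fx=4,fy=4))"
```

```text
t 2.43 pos [ 0.514  -0.0936  0.1453] F [ 0.38 -0.15  0.74] yaw 80.89 tz [-0.0044  0.0018 -1.    ] op 0.008344067033854317
to goal, tool axes [0.0029 0.0042 0.0413]
```

Emit:
send_rows([
  [255,0.003,0.004,0.013,0],
  [255,0,0,0.013,0],
  [255,0,0,0.01,0],
  [255,0,0,0,0],
  [255,0,0,0,0],
])

```text
time_s: 2.9
position: [0.5201, -0.0919, 0.1114]
tcp_rot: [[0.158, 0.987, 0.001], [0.987, -0.158, -0.0], [-0.0, 0.001, -1.0]]
force: [0.4, -0.7, 0.2]
opening: 0.006
grasp_force: 0.0
```

Emit:
send_rows([
  [255,0,0,0.001,0],
  [255,0,0,0.001,0],
  [255,0,0,0.001,0],
  [255,0,0,0.001,0],
  [255,0,0,0.001,0],
  [255,0,0,0,0],
  [255,0,0,0,0],
])

```text
time_s: 3.48
position: [0.5197, -0.0917, 0.1055]
tcp_rot: [[0.158, 0.987, -0.0], [0.987, -0.158, 0.0], [0.0, -0.0, -1.0]]
force: [0.2, 0.3, 0.1]
opening: 0.007
grasp_force: 0.0
```

Emit:
send_rows([
  [255,0,0,0.001,0],
  [255,0,0,0.001,0],
  [255,0,0,0.001,0],
  [255,0,0,0,0],
  [255,0,0,0,0],
])

```text
time_s: 3.9
position: [0.5197, -0.0917, 0.1024]
tcp_rot: [[0.158, 0.987, -0.0], [0.987, -0.158, 0.0], [0.0, -0.0, -1.0]]
force: [-0.6, 0.4, -0.3]
opening: 0.003
grasp_force: 0.0
```

Emit:
send_rows([
  [255,0,0,0.001,0],
  [255,0,0,0.001,0],
  [255,0,0,0,0],
  [255,0,0,0,0],
])

```text
time_s: 4.23
position: [0.5198, -0.0918, 0.1008]
tcp_rot: [[0.158, 0.987, 0.0], [0.987, -0.158, -0.0], [-0.0, 0.0, -1.0]]
force: [-0.8, -0.1, 3.1]
opening: 0.006
grasp_force: 1.7
```

Emit:
send_rows([
  [255,0,0,0.001,0],
  [255,0,0,0.001,0],
  [255,0,0,0,0],
  [255,0,0,0,0],
])

```text
time_s: 4.57
position: [0.5199, -0.0918, 0.0987]
tcp_rot: [[0.158, 0.987, 0.0], [0.987, -0.158, -0.0], [-0.0, 0.0, -1.0]]
force: [-0.8, 0.3, 4.8]
opening: 0.004
grasp_force: 2.5
```

Emit:
send_rows([
  [255,0,0,0.001,0],
  [255,0,0,0.001,0],
  [255,0,0,0,0],
  [255,0,0,0,0],
])

```text
time_s: 4.9
position: [0.5199, -0.0918, 0.0969]
tcp_rot: [[0.158, 0.987, 0.0], [0.987, -0.158, -0.0], [-0.0, 0.0, -1.0]]
force: [-0.8, -0.3, 6.5]
opening: 0.004
grasp_force: 3.3
```

Emit:
send_rows([
  [255,0,0,0.0005,0],
  [255,0,0,0.0005,0],
  [255,0,0,0,0],
  [255,0,0,0,0],
])

```text
time_s: 5.23
position: [0.5199, -0.0918, 0.096]
tcp_rot: [[0.158, 0.987, 0.001], [0.987, -0.158, -0.0], [-0.0, 0.001, -1.0]]
force: [-1.0, 0.2, 7.4]
opening: 0.003
grasp_force: 3.6
```

Emit:
send_rows([
  [255,0,0,0.0005,0],
  [255,0,0,0,0],
  [255,0,0,0,0],
])

```text
time_s: 5.48
position: [0.5199, -0.0918, 0.0957]
tcp_rot: [[0.158, 0.987, 0.001], [0.987, -0.158, -0.0], [-0.0, 0.001, -1.0]]
force: [-1.9, -0.3, 8.6]
opening: 0.003
grasp_force: 4.2
```

Emit:
send_rows([
  [255,0,0,0.0003,0],
  [255,0,0,0,0],
  [255,0.0005,0,0,0],
  [255,0.0005,0,0,0],
  [255,0.0005,0,0,0],
  [255,0.0005,0,0,0],
])

```text
time_s: 5.98
position: [0.5201, -0.0906, 0.0957]
tcp_rot: [[0.157, 0.988, 0.0], [0.988, -0.157, -0.002], [-0.002, 0.001, -1.0]]
force: [-2.6, -2.4, 9.9]
opening: 0.004
grasp_force: 5.0
```

Emit:
send_rows([
  [255,0.0005,0,0,0],
  [255,0.0005,0,0,0],
  [255,0.001,0,0,0],
  [255,0.001,0,0,0],
  [255,0.001,0,0,0],
  [255,0.001,0,0,0],
])

```text
time_s: 6.48
position: [0.5209, -0.0858, 0.0957]
tcp_rot: [[0.157, 0.988, 0.0], [0.988, -0.157, -0.002], [-0.002, 0.001, -1.0]]
force: [-2.9, -1.7, 10.1]
opening: 0.007
grasp_force: 5.2
```

Emit:
send_rows([
  [255,0.001,0,0,0],
  [255,0.001,0,0,0],
  [255,0.001,0,0,0],
  [255,0.001,0,0,0],
  [255,0.001,0,0,0],
  [255,0.001,0,0,0],
  [255,0.001,0,0,0],
  [255,0.001,0,0,0],
  [255,0.001,0,0,0],
  [255,0.001,0,0,0],
  [255,0,0,0,0],
])

```text
time_s: 7.4
position: [0.5225, -0.0757, 0.0957]
tcp_rot: [[0.157, 0.988, 0.0], [0.988, -0.157, -0.002], [-0.001, 0.001, -1.0]]
force: [-2.7, -2.0, 11.3]
opening: 0.003
grasp_force: 5.2
```

```bash
cat >> h.py <<'E'
def jaw(n,p,d):
    H=cv2.cvtColor(p,cv2.COLOR_BGR2HSV); 
    m=np.zeros((480,640),bool); sl=(slice(205,260),slice(235,280)) if n=="top" else (slice(190,245),slice(300,345)); m[sl]=True
    m&=(H[...,0]>100)&(H[...,0]<130)&(H[...,1]>130)
    v,u=np.nonzero(m); return at_z(n,[[u.mean(),v.mean()]],.105)[0],len(u)
E
python3 -c "
from h import *
rep()
for n in('top','side'):
    p,d=capture(n); q=cv2.imread(f'pics/{n}0.png')
    a=jaw(n,q,d);b=jaw(n,p,d);print(a,b,np.linalg.norm((b[0]-a[0])[:2]))
    cv2.imwrite(f'pics/{n}2.png',p)
"
```

```text
t 7.4 pos [ 0.5225 -0.0757  0.0957] F [-2.65 -2.03 11.3 ] yaw 80.94 tz [ 4.0e-04 -1.6e-03 -1.0e+00] op 0.0029202148672736266
(array([0.54651265, 0.1028486 , 0.105     ]), 216) (array([nan, nan, nan]), 0) nan
(array([0.54759888, 0.08174762, 0.105     ]), 261) (array([0.57112893, 0.06177277, 0.105     ]), 3) 0.030865157694065164h.py:20: RuntimeWarning: Mean of empty slice.
  v,u=np.nonzero(m); return at_z(n,[[u.mean(),v.mean()]],.105)[0],len(u)
  ret = ret.dtype.type(ret / rcount)
```

Emit:
send_rows([
  [255,0,0,-0.002,0],
  [255,0,0,-0.005,0],
  [255,0,0,-0.015,0],
  [255,0,0,-0.02,0],
  [255,0.015,0,0,0],
  [255,0.025,0,0,0],
  [255,0.03,0,0,0],
  [255,0.03,0,0,0],
  [255,0.025,0,0,0],
  [255,0.015,0,0,0],
  [255,0.006,0,0,0],
  [255,0,0,0.015,0],
  [255,0,0,0.01,0],
  [255,0,0,0.005,0],
  [255,0,0,0,0],
  [255,0,0,0,0],
])

```text
time_s: 8.83
position: [0.5452, 0.0685, 0.1063]
tcp_rot: [[0.159, 0.987, -0.001], [0.987, -0.159, 0.0], [-0.0, -0.001, -1.0]]
force: [-0.6, 0.2, -0.4]
opening: 0.006
grasp_force: 0.0
```

```bash
python3 -c "
from h import *
rep()
p,d=capture('side'); cv2.imwrite('pics/s3.png',cv2.resize(p[190:330,250:400],None,fx=4,fy=4))
"
```

```text
t 8.83 pos [0.5452 0.0685 0.1063] F [-0.58  0.16 -0.42] yaw 80.83 tz [-0.0014  0.     -1.    ] op 0.00629371888761091
```

View pics/s3.png

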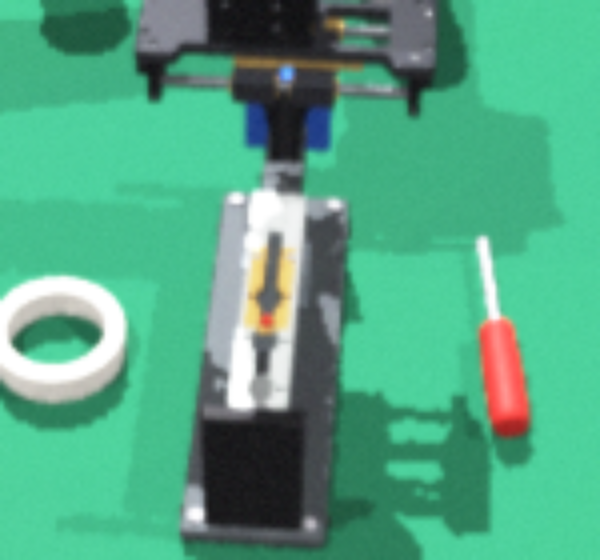

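The crop shows the red nub at (266,322), ahead of its starting hole and below the next hole at (268,296), with the shoulder hidden under the wall. The tube has slid about 16 mm, and the fingers are behind the blue jaw.

Emit:
send_rows([
  [255,0.008,0,0,0],
  [255,0.01,0,0,0],
  [255,0.006,0,0,0],
  [255,0.002,0,0,0],
  [255,0.001,0,0,0],
  [255,0.001,0,0,0],
  [255,0,0,0,0],
])

```text
time_s: 9.47
position: [0.5499, 0.0971, 0.1068]
tcp_rot: [[0.158, 0.987, 0.0], [0.987, -0.158, -0.0], [-0.0, 0.0, -1.0]]
force: [0.7, 0.4, 0.2]
opening: 0.009
grasp_force: 0.0
```

Emit:
send_rows([
  [255,0.001,0,0,0],
  [255,0.001,0,0,0],
  [255,0.001,0,0,0],
  [255,0.001,0,0,0],
  [255,0,0,0,0],
])

```text
time_s: 9.88
position: [0.5506, 0.1009, 0.1067]
tcp_rot: [[0.158, 0.987, -0.0], [0.987, -0.158, 0.0], [0.0, -0.0, -1.0]]
force: [0.4, -0.1, -0.9]
opening: 0.005
grasp_force: 0.0
```

Emit:
send_rows([
  [255,0.001,0,0,0],
  [255,0.001,0,0,0],
  [255,0.001,0,0,0],
  [255,0.001,0,0,0],
  [255,0,0,0,0],
])

```text
time_s: 10.3
position: [0.5511, 0.1042, 0.1067]
tcp_rot: [[0.158, 0.987, -0.0], [0.987, -0.158, -0.001], [-0.001, -0.0, -1.0]]
force: [-1.4, -4.3, 0.6]
opening: 0.006
grasp_force: 2.2
```

Emit:
send_rows([
  [255,0.001,0,0,0],
  [255,0.001,0,0,0],
  [255,0.001,0,0,0],
  [255,0.001,0,0,0],
  [255,0,0,0,0],
])

```text
time_s: 10.72
position: [0.5519, 0.1089, 0.1067]
tcp_rot: [[0.158, 0.987, 0.0], [0.987, -0.158, 0.0], [0.0, 0.0, -1.0]]
force: [-0.3, -3.9, 0.5]
opening: 0.006
grasp_force: 2.0
```

Emit:
send_rows([
  [255,0.001,0,0,0],
  [255,0.001,0,0,0],
  [255,0.001,0,0,0],
  [255,0.001,0,0,0],
  [255,0.001,0,0,0],
  [255,0.001,0,0,0],
  [255,0,0,0,0],
])

```text
time_s: 11.3
position: [0.5528, 0.1149, 0.1067]
tcp_rot: [[0.158, 0.987, 0.0], [0.987, -0.158, 0.0], [0.0, 0.0, -1.0]]
force: [-0.3, -2.6, -0.2]
opening: 0.011
grasp_force: 1.8
```

Emit:
send_rows([
  [255,0.0004,0,0,0],
  [255,0.0004,0,0,0],
  [255,0.0004,0,0,0],
  [255,0.0004,0,0,0],
  [255,0.0004,0,0,0],
  [255,0.0004,0,0,0],
  [255,0.0004,0,0,0],
  [255,0.0004,0,0,0],
  [255,0,0,0,0],
])

```text
time_s: 12.05
position: [0.5533, 0.1179, 0.1067]
tcp_rot: [[0.158, 0.987, 0.0], [0.987, -0.158, 0.0], [0.0, -0.0, -1.0]]
force: [-0.8, -4.0, -1.2]
opening: 0.005
grasp_force: 2.2
```

Emit:
send_rows([
  [255,0.0004,0,0,0],
  [255,0.0004,0,0,0],
  [255,0.0004,0,0,0],
  [255,0.0004,0,0,0],
  [255,0,0,0,0],
])

```text
time_s: 12.47
position: [0.5536, 0.1195, 0.1067]
tcp_rot: [[0.158, 0.987, 0.0], [0.987, -0.158, 0.0], [0.0, 0.0, -1.0]]
force: [-0.9, -4.2, -1.2]
opening: 0.008
grasp_force: 2.1
```

Emit:
send_rows([
  [255,0.0004,0,0,0],
  [255,0.0004,0,0,0],
  [255,0.0004,0,0,0],
  [255,0,0,0,0],
])

```text
time_s: 12.8
position: [0.5538, 0.1207, 0.1067]
tcp_rot: [[0.158, 0.987, 0.0], [0.987, -0.158, 0.0], [0.0, -0.0, -1.0]]
force: [-0.8, -3.5, -1.2]
opening: 0.008
grasp_force: 1.9
```

Emit:
send_rows([
  [255,0.0004,0,0,0],
  [255,0.0004,0,0,0],
  [255,0.0004,0,0,0],
  [255,0,0,0,0],
])

```text
time_s: 13.13
position: [0.554, 0.1225, 0.1068]
tcp_rot: [[0.159, 0.987, 0.0], [0.987, -0.159, 0.001], [0.001, 0.0, -1.0]]
force: [0.2, -0.1, 0.6]
opening: 0.003
grasp_force: 0.1
```

```bash
python3 -c "
from h import *
rep()
p,d=capture('side'); cv2.imwrite('pics/s4.png',cv2.resize(p[230:300,290:350],None,fx=8,fy=8,interpolation=cv2.INTER_CUBIC))
"
```

```text
t 13.13 pos [0.554  0.1225 0.1068] F [ 0.23 -0.06  0.58] yaw 80.87 tz [ 3.0e-04  1.1e-03 -1.0e+00] op 0.0034578494651245303
```

View pics/s4.png

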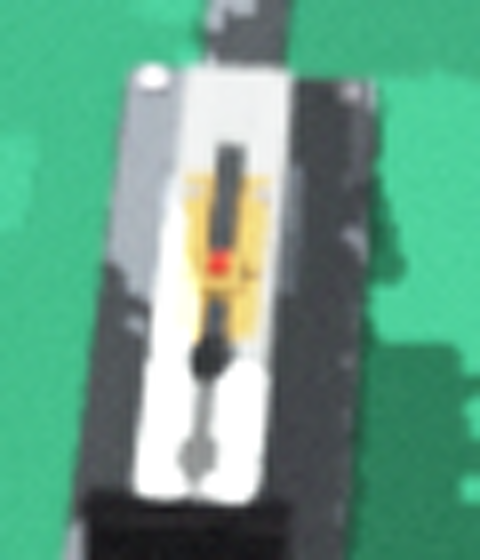

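The nub at (218,264) is level with the tick at (250,272), and the hole is filled with brass, so it looks sprung up. A gentle push will confirm the lock.

Emit:
send_rows([
  [255,0.0004,0,0,0],
  [255,0.0004,0,0,0],
  [255,0,0,0,0],
])

```text
time_s: 13.43
position: [0.5541, 0.1227, 0.1068]
tcp_rot: [[0.158, 0.987, 0.0], [0.987, -0.158, 0.0], [0.0, 0.0, -1.0]]
force: [-0.2, -0.7, -1.1]
opening: 0.005
grasp_force: 0.2
```

Emit:
send_rows([
  [255,0.0004,0,0,0],
  [255,0.0004,0,0,0],
  [255,0,0,0,0],
])

```text
time_s: 13.68
position: [0.5542, 0.1229, 0.1068]
tcp_rot: [[0.158, 0.987, -0.0], [0.987, -0.158, -0.001], [-0.001, -0.0, -1.0]]
force: [-0.2, -2.6, 1.0]
opening: 0.006
grasp_force: 1.4
```

Emit:
send_rows([
  [255,0.0004,0,0,0],
  [255,0.0003,0,0,0],
  [255,0,0,0,0],
])

```text
time_s: 13.93
position: [0.5542, 0.1231, 0.1068]
tcp_rot: [[0.158, 0.987, -0.001], [0.987, -0.158, -0.002], [-0.002, -0.0, -1.0]]
force: [-1.4, -5.8, 2.3]
opening: 0.003
grasp_force: 2.8
```

Emit:
send_rows([
  [255,-0.002,0,0,0],
  [255,-0.006,0,0,0],
  [255,-0.015,0,0,0],
  [255,0,0,-0.02,0],
  [255,0,0,-0.04,0],
  [255,0,0,-0.04,0],
  [255,0,0,-0.04,0],
  [255,0,0.04,0,0],
  [255,0,0.04,0,0],
  [255,-0.04,0,0,0],
  [255,-0.04,0,0,0],
  [255,-0.04,0,0,0],
  [255,-0.04,0,0,0],
  [255,-0.04,0,0,0],
  [255,-0.04,0,0,0],
  [255,-0.04,0,0,0],
  [255,-0.04,0,0,0],
  [255,-0.04,0,0,0],
  [255,0,0,0,0],
  [255,0,0,0,0],
])

```text
time_s: 15.6
position: [0.5721, -0.2692, 0.2463]
tcp_rot: [[0.163, 0.987, 0.001], [0.987, -0.163, 0.001], [0.001, 0.0, -1.0]]
force: [-0.3, 0.1, 0.0]
opening: 0.004
grasp_force: 0.0
```

```bash
python3 -c "
from h import *
rep()
p,d=capture('top'); cv2.imwrite('pics/t5.png',cv2.resize(p[190:290,235:415],None,fx=4.4,fy=4.4,interpolation=cv2.INTER_CUBIC))
"
```

```text
t 15.6 pos [ 0.5721 -0.2692  0.2463] F [-0.26  0.12  0.02] yaw 80.63 tz [ 6.e-04  9.e-04 -1.e+00] op 0.004239611016369886
```

View pics/t5.png

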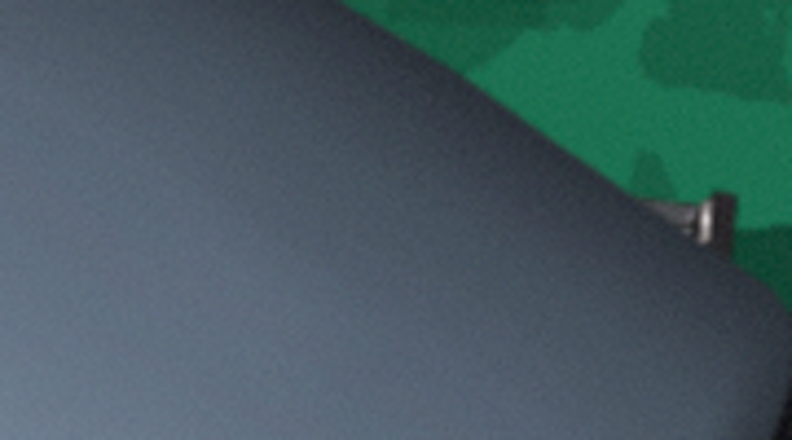

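The arm blocks the top view, so I'll back it off towards the start pose.

Emit:
send_rows([
  [255,-0.022,-0.017,0,0],
  [255,-0.022,-0.017,0,0],
  [255,-0.022,-0.017,0,0],
  [255,-0.022,-0.017,0,0],
  [255,-0.022,-0.017,0,0],
  [255,-0.022,-0.017,0,0],
  [255,-0.022,-0.017,0,0],
  [255,-0.022,-0.017,0,0],
  [255,-0.022,-0.017,0,0],
  [255,-0.022,-0.017,0,0],
  [255,-0.022,-0.017,0,0],
  [255,-0.022,-0.017,0,0],
  [255,-0.022,-0.017,0,0],
  [255,-0.022,-0.017,0,0],
  [255,-0.022,-0.017,0,0],
  [255,0,0,0,0],
  [255,0,0,0,0],
])

```text
time_s: 17.07
position: [0.2691, -0.5518, 0.2465]
tcp_rot: [[0.159, 0.987, 0.001], [0.987, -0.159, 0.001], [0.001, 0.001, -1.0]]
force: [1.3, 0.2, 0.6]
opening: 0.005
grasp_force: 0.0
```

```bash
python3 -c "
from h import *
rep()
p,d=capture('top'); cv2.imwrite('pics/t6.png',cv2.resize(p[190:290,235:415],None,fx=4.4,fy=4.4,interpolation=cv2.INTER_CUBIC))
"
```

```text
t 17.07 pos [ 0.2691 -0.5518  0.2465] F [1.27 0.15 0.63] yaw 80.86 tz [ 9.e-04  1.e-03 -1.e+00] op 0.005081844458033879
```

View pics/t6.png

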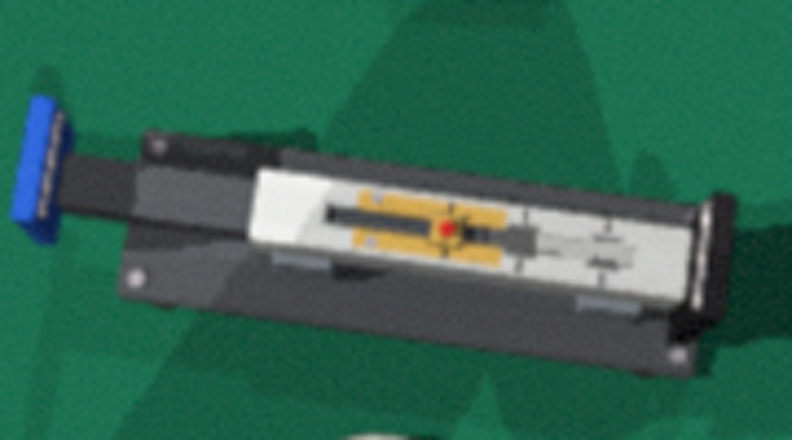

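The red nub at (447,230) sits on its square brass shoulder, which fills the stop-plate hole at the ticks at x≈447. The jaw is out and the arm is clear.

```bash
python3 -c "
from rig import *
print(hand_in())"
```

```text
the job is handed in; nothing more can be done
None
```

I pressed the button flush and slid the tube out to the next hole. It stopped hard there under a gentle push, and the last picture shows the button up in the hole. I handed the job in at about 17 s; `hand_in` gave no verdict.

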